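# Hang the busbar carrier and slide it to its station

### The arm

A 7-joint arm with a two-finger parallel gripper is mounted at the origin on the work surface. World frame = base frame: x ahead of the robot, y to its left, z up, the work surface at z = 0. Lengths are in m, angles in rad, forces in N, time in s.
With the tool pointing down it reaches from about 0.425 to 0.925 m from the base axis. Payload 6.8 kg.
Tool frame: the origin (TCP) lies between the finger pads; the fingertips stand tip_extent ahead of it and the grasp point (between the pads) is the TCP (tip_extent is the distance from the TCP to the fingertips, in m); x points along the fingers, y is the direction in which the jaws open and shut, and the axes are right-handed (so a half turn about x gives the same grasp; the last joint's range is limited). The gripper opens to 85 mm and grips with 20 to 120 N. Pads are 22 mm wide; open, the fingers measure 114 mm over their backs; the gripper's body (76 mm by 85 mm) begins 54 mm behind the grasp point. The pads swing forward as they close: fully open they stand 13 mm farther back than shut.
Start: joints at [1.132, 0.477, 0.022, 1.555, -0.011, 1.109, -0.083], TCP at [0.219, -0.638, 0.25] pointing down, gripper open.
Joint ranges: [-2.96, 2.96], [-0.34, 2.1], [-1.41, 1.46], [0.24, 2.44], [-1.37, 4.51], [0.17, 1.92], [-2.96, 2.96]. Speed limits (rad/s): [2.39, 2.39, 3.14, 3.14, 3.14, 3.14, 3.14].

### API

Orientations are given as [roll, pitch, yaw] about the fixed x, y, z axes, in that order (R = Rz(yaw) Ry(pitch) Rx(roll)).
In Python, from cell import * gives the robot as it stands.
- The arm moves only by the tool move_arm, never from a script. Its argument "targets" is a list of rows, each an object with "dp": the shift along the tool's x, y, z in cm, a list of three; "yaw": the turn about the tool's x in degrees; "hand": the closure, from 0 (fully open) to 1 (shut). In form: [{"dp": [tx, ty, tz], "yaw": yaw, "hand": hand}, ...]. A call has 1 to 5 rows; each row is the pose to reach, as a shift and turn from the pose commanded when the call began, along the tool's axes at that moment; what a row does not reach only later rows make up. A row lasts 1/10 s, in which the tool goes at most 50 mm and 8.59 degrees, less where a joint would pass 70% of its speed; a pose out of reach is approached as far as the arm can. A call with a gripper value outside its range is refused whole. The fingers move at their own pace and stop on an object; the grip force is fixed at half the most. Time passes only in rows, so rows that repeat a pose let the fingers close. It gives the time, the measured TCP pose, the force and the opening at its end, in the units of the state.
- state(): the state, without advancing time (a new reading comes with each control period).
- snapshot(name): name is "side" or "top"; returns (picture, depth): 400x640x3 uint8, blue, green, red; 400x640 float32, m along the optical axis (not along the pixel's ray), 0 where there is no reading.
- get_calibration(name): a dict with "intrinsics" (3x3 intrinsics, pixels), "R" (3x3) and "t" (3): a world point X has camera coordinates R X + t. Camera axes: x right, y down, z forward; pixel columns grow to the right and rows downward; lengths in m; the calibration is good to about 2 mm. A picture is of the moment at which its call begins. get_calibration takes no time and is no camera call.
- close_job(): hands the job in, once; it reports no verdict.
Trained networks look in the newest picture that a camera, given by its name, has taken for a name from the list of things; names that differ only in an ending like _2 or _b are one class to them, and where a whole thing is asked for, a point or a joint stands for the part that bears it (a point fixed in the world has none). Each returns a list of dicts, best first, with "confidence" (0 to 1); they miss things now and then, are a little off and sometimes report something else, mostly with a low value. They report only what shows in the picture. A call takes as long as a camera call.
- look_for(camera, target): "extent" ([left, top, right, bottom] in pixels, round what is visible of it).
- pinpoint(camera, target): "pixel" ([row, column] in pixels: a listed point, or the origin of a listed thing).
The state is a dict: "t": time; "joints": joint angles; "joint_vel": joint speeds; "joint_torque": joint torques, N m; "eef_pos": TCP position; "ee_rot": TCP orientation; "contact_force": force on the tool from outside, world axes, zero at the start; "ft_torque": the same for the moment, N m; "grip_width": opening from 0.0 (shut) to 1.0 (fully open).
Only numpy, scipy, OpenCV 4.12 (cv2) and the standard library are available. Lean on these libraries where they do the work, as an engineer would, in place of code of your own. Each camera call takes 0.05 s, during which the arm holds its last target. There are 200 camera calls.

### The job

Pick up the busbar carrier, hook it over the plain middle stretch of the rod so that its weight rests there, then slide it along the rod, without lifting it off, towards the arrow-shaped pointer plate until its hook drops down into the thinner neck of the rod near that pointer. Leave it hanging there upright and still, let go, and do not disturb the cell tray, screwdriver or jar.

Things in the scene. Friction and masses are not known exactly. Their poses are not given: they have to be found in the camera images.
- carrier: loose bare-aluminium C-shaped carrier, 197 mm tall, 0.3-0.6 kg, balanced under its hook. Origin: centre of the underside of its foot (70 mm in x, 56 mm in y, 8 mm thick; copper busbar block on it, top at 30 mm). z up, x towards the open mouth of the C, which starts roughly facing away from the robot. A back leg (x -19 to -13 mm, 40 mm wide) joins foot and hook.
- hook (a point): in the carrier's hook, 125 mm above the foot's underside: where the rod's axis lies when the hook rests on the full-thickness rod. The hook is open downwards: a 45-degree roof 40 mm long along y (inner ridge 14 mm, outer ridge 23 mm above this point) over a slot 26 mm wide in x.
- tab (a point): on the carrier, 175 mm above the underside of the foot: grip point in the upright tab on top, 30 mm wide along the carrier's y, 14 mm thick along x, free from 27 mm below this point to its top 22 mm above it.
- stand: fixed aluminium stand that holds the level steel rod: base plate 160 x 460 x 12 mm with two posts at y = -205 and +205 mm, 24 mm thick, tops 210 mm high. Origin: centre of the plate's underside, y along the rod, x away from the robot.
- rod_mid (a point): point on the rod's axis midway between the posts, 190 mm above the table; axes as stand. The rod, 20 mm thick, is plain here and has two necks 48 mm long, 10 mm thick (a hook sinks 7 mm there), near y = +115 and -115 mm. The rod is clamped with a different lengthwise setting each time: both necks lie shifted alike by up to 15 mm either way, not measured; find it by touch or sight.
- pointer: fixed flat aluminium plate, 34 mm wide, 92 mm tall, with an arrow point at its top, standing on the stand's plate 63 mm beyond the rod, at either y = +115 or y = -115 mm of the stand; it shows which neck is wanted. Origin: centre of its foot; axes as stand.
- post: fixed plain round post, 22 mm diameter, 60 mm tall, standing by the other neck (the one not wanted). Origin: centre of its foot.
- cell_tray: black open tray 140 x 110 mm, 67 mm tall with its upright cylindrical cells. Bystander. Origin: centre of its underside.
- driver: screwdriver with black handle, 200 mm, lying on the table. Bystander.
- jar: white jar with black cap, 64 mm diameter, 90 mm tall. Bystander. Origin: centre of its underside.
- lip (a point): centre of the lower end of the hook's short front lip (6 mm thick, 40 mm wide), 16.5 mm in x and -15 mm in z from point hook. The rod enters the C from the x side, between this lip and the copper block 80 mm below it.

How it is judged:
By the outcome, as a careful person would: the job done as asked, in the order asked, and still so for the second after the job is handed in, with the robot touching nothing.
It also fails if it takes over 61 s, if anything falls off the work surface, if the arm or the gripper's body presses on something with over 40 N, if the wrist force passes 120 N, or if a joint passes its speed limit or range.

## Working session

There is one attempt and no reset: what is moved stays moved. The work goes in short steps, Python scripts to look and compute and a tool call to move; the robot and the scene stay as the last step left them, time stands still between calls to the robot, and variables do not carry over. Pictures are saved under pics/ and viewed, on a budget of 10 in all, crops included, one or two more only if the job needs it, and the job is handed in when it is done.

Besides the shell and the picture viewer there is one more tool, called after "Call:" as a command line: name --argument value ..., lists and objects as JSON in quotes. move_arm: Moves the arm, as the interface text tells. Its arguments: {"type":"object","properties":{"targets":{"type":"array","items":{"type":"object","properties":{"dp":{"type":"array","items":{"type":"number"}},"yaw":{"type":"number"},"hand":{"type":"number"}}}}},"required":["targets"]}

```bash
mkdir -p pics
cat > h.py <<'E'
from cell import *
import numpy as np, cv2
from scipy.spatial.transform import Rotation as Rn
def ray(cam,px):
    c=get_calibration(cam);K=np.array(c["intrinsics"]);R=np.array(c["R"]);t=np.array(c["t"]).ravel()
    d=R.T@np.linalg.inv(K)@np.array([px[1],px[0],1.]);return -R.T@t,d
def atz(cam,px,z):
    o,d=ray(cam,px);return o+d*(z-o[2])/d[2]
def atd(cam,px,D):
    o,d=ray(cam,px);return o+d*D
def tri(p1,p2,c1="side",c2="top"):
    o1,d1=ray(c1,p1);o2,d2=ray(c2,p2)
    s=np.linalg.lstsq(np.c_[d1,-d2],o2-o1,rcond=None)[0];a,b=o1+d1*s[0],o2+d2*s[1]
    return (a+b)/2,np.linalg.norm(a-b)
def cloud(cam,dep):
    c=get_calibration(cam);K=np.array(c["intrinsics"]);R=np.array(c["R"]);t=np.array(c["t"]).ravel()
    v,u=np.mgrid[:400,:640];P=np.stack([u,v,np.ones_like(u)],-1)@np.linalg.inv(K).T*dep[...,None]
    return (P-t)@R
E
python3 - <<'E'
from h import *
np.set_printoptions(precision=4,suppress=True)
s=state();print(s["eef_pos"],s["ee_rot"],s["grip_width"],s["contact_force"])
im={}
for c in("side","top"):
    p,d=snapshot(c);im[c]=p;np.save(f"{c}.npy",d)
    cal=get_calibration(c);o=-np.array(cal["R"]).T@np.array(cal["t"]).ravel();print(c,o)
cv2.imwrite("pics/a.png",np.vstack([im["side"],im["top"]])[:, :] if 0 else im["side"]);cv2.imwrite("pics/b.png",im["top"])
for n in["carrier","tab","hook","lip","stand","rod_mid","pointer","post"]:
    r={}
    for c in("side","top"):
        q=pinpoint(c,n)
        for x in q[:2]:print(n,c,np.round(x["pixel"],1),round(x["confidence"],2))
        if q:r[c]=q[0]["pixel"]
    if len(r)==2:print("   tri",*tri(r["side"],r["top"]))
E
```

```text
[ 0.219  -0.6379  0.2493] [-1.505   1.569   1.9674] 0.9986298013534931 [ 0.9446  0.387  -1.1892]
side [ 0.4451 -0.8561  0.7238]
top [ 0.3417 -0.0141  1.2674]
carrier side [261.8 278.4] 0.91
carrier top [234.2 342.5] 0.84
   tri [ 0.448  -0.0696  0.0035] 4.023184608877904e-05
tab side [208.7 279. ] 0.94
tab top [229.7 342.3] 0.67
   tri [ 0.4507 -0.062   0.1686] 0.008516346782602859
hook side [226.4 278.6] 0.61
hook top [230.8 341.7] 0.9
   tri [ 0.4503 -0.0626  0.1154] 0.0038952275469214966
lip side [228.8 284.6] 0.8
lip top [226.7 346.4] 0.62
   tri [ 0.4632 -0.0762  0.1172] 0.00695006233482653
stand side [232.9 339.9] 0.88
stand top [177.6 308.5] 0.86
   tri [0.6305 0.035  0.0059] 0.0020334851774239326
rod_mid side [176.  339.4] 0.93
rod_mid top [165.2 301.9] 0.77
   tri [0.6219 0.0457 0.1916] 0.004642653551139776
pointer top [157.  339.5] 0.62
post side [205.8 346.6] 0.63
post side [224.5 277.4] 0.51
post top [168.4 264.5] 0.6
post top [198.9 192.8] 0.31
   tri [ 0.6707  0.1779 -0.0002] 0.008489431503362047
```

View pics/a.png

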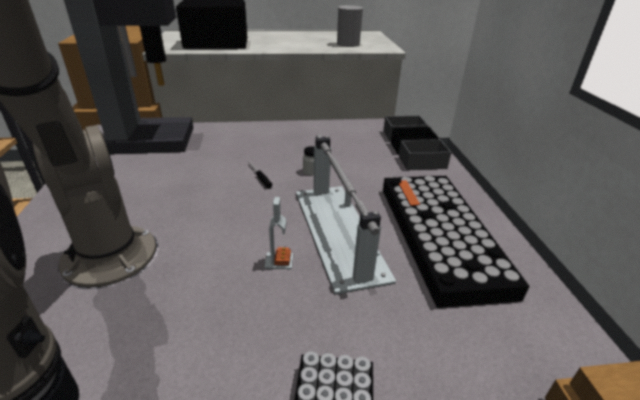

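View pics/b.png

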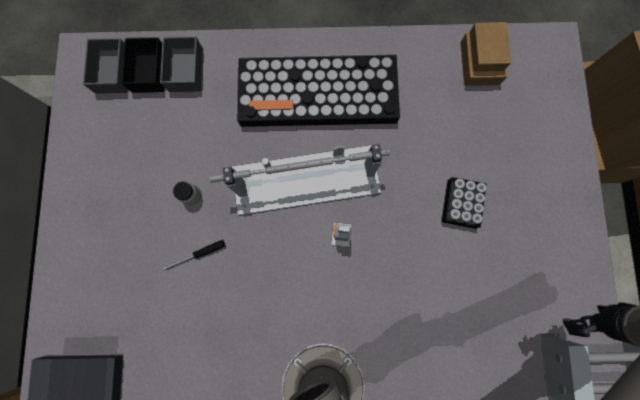

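The side view shows the carrier at (278,230) with its mouth to the right and the stand's rod running from (322,140) to (372,215). The top view shows the rod from (215,180) to (388,152), the pointer at about (339,152) and the post at about (266,162), so the wanted neck is at -y. Next I'll measure the rod and carrier from depth.

Run:
```python
from h import *
np.set_printoptions(precision=4,suppress=True)
C={c:cloud(c,np.load(c+".npy")) for c in("side","top")}
for c,P in C.items():
    X=P.reshape(-1,3)
    m=(abs(X[:,2]-.19)<.03)&(X[:,0]>.55)&(X[:,0]<.72)&(abs(X[:,1]-.04)<.26)
    Q=X[m]; print(c,"rod region",len(Q))
    # rod: exclude posts
    q=Q[abs(Q[:,1]-.04)<.17]
    v=cv2.fitLine(q[:,:2].astype(np.float32),cv2.DIST_HUBER,0,.01,.01).ravel();print(" line",v,"yaw",np.degrees(np.arctan2(-v[0]*np.sign(v[1]),abs(v[1]))),"ztop",np.percentile(q[:,2],[5,50,95]))
    d=v[:2]*np.sign(v[1]); n=np.array([d[1],-d[0]])
    s=(q[:,:2]-v[2:])@d;w=(q[:,:2]-v[2:])@n
    for a in np.arange(-.18,.18,.01):
        k=(s>=a)&(s<a+.01)
        if k.sum():print("  %.3f y=%.3f n=%d w %.4f %.4f ztop %.4f"%(a,v[3]+a*d[1],k.sum(),w[k].min(),w[k].max(),np.percentile(q[k,2],90)))
    # post tops
    for sg in(1,-1):
        k=(X[:,2]>.2)&(X[:,2]<.235)&(X[:,0]>.52)&(X[:,0]<.75)&(abs(X[:,1]-.04-sg*.205)<.04);print(" post",sg,k.sum(),X[k].mean(0))
    k=(abs(X[:,0]-.45)<.07)&(abs(X[:,1]+.065)<.07)&(X[:,2]>.16)&(X[:,2]<.22)
    if k.sum():print(" tab pts",k.sum(),X[k].min(0),X[k].max(0),X[k].mean(0)); print(cv2.minAreaRect(X[k][:,:2].astype(np.float32)*1000))
    k=(abs(X[:,0]-.45)<.07)&(abs(X[:,1]+.065)<.07)&(X[:,2]>.006)&(X[:,2]<.035)
    print(" foot",k.sum(),X[k].min(0),X[k].max(0),cv2.minAreaRect(X[k][:,:2].astype(np.float32)*1000))
t=cv2.imread("pics/b.png");s=cv2.imread("pics/a.png")
A=cv2.resize(t[135:265,200:400],None,fx=4,fy=4,interpolation=2)
cv2.imwrite("pics/c.png",A)
B=cv2.resize(s[120:300,230:400],(680,720)[:2] if 0 else (566,600),interpolation=2);cv2.imwrite("pics/d.png",B)
```

```text
side rod region 1304
 line [ 0.1329 -0.9911  0.6275  0.0219] yaw 7.636005 ztop [0.1895 0.1975 0.2013]
  -0.160 y=-0.137 n=6 w -0.0016 0.0099 ztop 0.2004
  -0.150 y=-0.127 n=22 w -0.0059 0.0110 ztop 0.2010
  -0.140 y=-0.117 n=23 w -0.0075 0.0126 ztop 0.2006
  -0.130 y=-0.107 n=24 w -0.0060 0.0112 ztop 0.2000
  -0.120 y=-0.097 n=22 w -0.0063 0.0107 ztop 0.2005
  -0.110 y=-0.087 n=7 w -0.0058 0.0067 ztop 0.1992
  -0.100 y=-0.077 n=9 w -0.0014 0.0073 ztop 0.1960
  -0.090 y=-0.067 n=13 w -0.0019 0.0063 ztop 0.1966
  -0.080 y=-0.057 n=9 w -0.0018 0.0073 ztop 0.1965
  -0.070 y=-0.047 n=23 w -0.0056 0.0102 ztop 0.1982
  -0.060 y=-0.038 n=24 w -0.0061 0.0108 ztop 0.2005
  -0.050 y=-0.028 n=19 w -0.0065 0.0070 ztop 0.2012
  -0.040 y=-0.018 n=19 w -0.0061 0.0119 ztop 0.2011
  -0.030 y=-0.008 n=22 w -0.0065 0.0113 ztop 0.2003
  -0.020 y=0.002 n=16 w -0.0069 0.0129 ztop 0.2011
  -0.010 y=0.012 n=17 w -0.0065 0.0084 ztop 0.2015
  0.000 y=0.022 n=17 w -0.0066 0.0117 ztop 0.2006
  0.010 y=0.032 n=15 w -0.0058 0.0106 ztop 0.2012
  0.020 y=0.042 n=16 w -0.0063 0.0091 ztop 0.2018
  0.030 y=0.052 n=15 w
[... 2811 characters left out ...]
0041 0.0046 ztop 0.1961
  0.130 y=0.168 n=16 w -0.0032 0.0067 ztop 0.1968
  0.140 y=0.178 n=10 w -0.0032 0.0040 ztop 0.1954
  0.150 y=0.188 n=23 w -0.0082 0.0095 ztop 0.2009
  0.160 y=0.197 n=29 w -0.0074 0.0099 ztop 0.2006
  0.170 y=0.207 n=8 w -0.0079 0.0071 ztop 0.1998
 post 1 177 [0.5976 0.2468 0.2084]
 post -1 160 [ 0.6536 -0.1574  0.209 ]
 tab pts 73 [ 0.4402 -0.0792  0.1608] [ 0.4567 -0.0495  0.2009] [ 0.4475 -0.0634  0.1928]
((448.7099609375, -64.20468139648438), (29.81700897216797, 14.376446723937988), 82.82781982421875)
 foot 171 [ 0.3855 -0.1323  0.006 ] [ 0.5122 -0.0043  0.0339] ((448.7679443359375, -69.19029998779297), (129.31903076171875, 122.38489532470703), 87.37049865722656)
```

View pics/c.png

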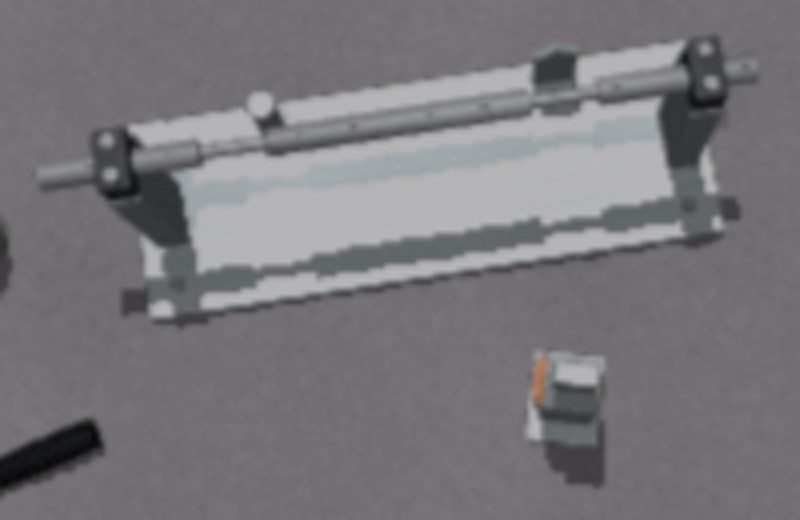

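View pics/d.png

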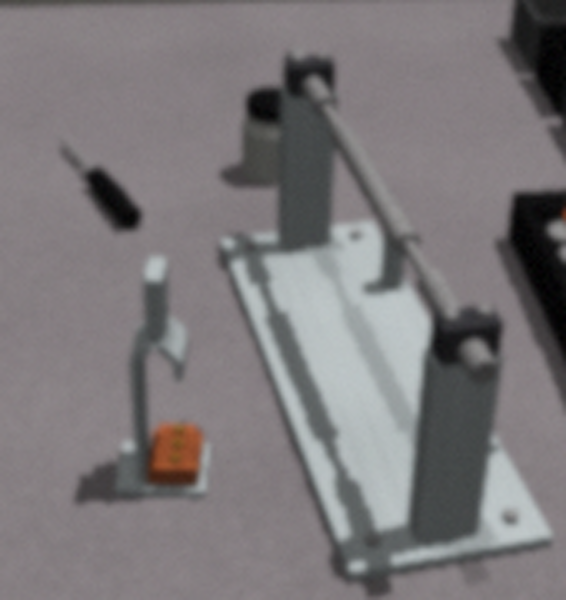

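The top crop (4x) shows the wanted neck at about (530–600, 95), by the pointer at (555,80), and the other neck at about (200–265,145). In the side crop the carrier's lip and block face +x. Geometry from depth:
- **Rod:** yaw about +7.8°, mid-point about (0.626, 0.040).
- **Wanted neck:** centre about (0.640, -0.060).
- **Carrier:** yaw about -8.5°, tab at (0.449, -0.065).

```bash
cat >> h.py <<'E'
def go(x,y,z,jaw=None):
    """print tool-frame shift (cm) and turn (deg) to world TCP x,y,z with jaw axis at world yaw jaw (deg)"""
    s=state();p=np.array(s["eef_pos"]);R=Rn.from_euler("xyz",s["ee_rot"]).as_matrix()
    print("p",p.round(4),"F",np.round(s["contact_force"],1),"M",np.round(s["ft_torque"],2),"g",round(s["grip_width"],3),"t",round(s["t"],2))
    ja=np.degrees(np.arctan2(R[1,1],R[0,1]));print("jaw yaw",ja.round(2),"toolx",R[:,0].round(4))
    print("dp",(R.T@(np.array([x,y,z])-p)*100).round(2))
    if jaw is not None:
        e=(jaw-ja+90)%180-90;print("turn about tool x",(-e).round(2),"(tool x down)")
E
python3 -c "
from h import *
go(.449,-.065,.28,-8.5)
try: print(tip_extent)
except Exception as e: print(e)
R=Rn.from_euler('xyz',state()['ee_rot']).as_matrix();print(R.round(3), state()['joints'])"
```

```text
p [ 0.2192 -0.6384  0.2503] F [0.8 0.5 0.5] M [-0.01 -0.01  0.02] g 1.002 t 0.9
jaw yaw -71.05 toolx [-0. -0. -1.]
dp [ -2.97 -46.77 -40.35]
turn about tool x -62.55 (tool x down)
0.019
[[-0.     0.325 -0.946]
 [-0.    -0.946 -0.325]
 [-1.     0.     0.   ]] [ 1.13193648  0.47700154  0.02237962  1.55540148 -0.01146358  1.1093147
 -0.08311482]
```

Call:
move_arm --targets '[{"dp":[-1,-3.5,-3],"yaw":-5,"hand":0},{"dp":[-2,-7,-6],"yaw":-10,"hand":0},{"dp":[-3,-10.5,-9],"yaw":-15,"hand":0},{"dp":[-3,-14,-12],"yaw":-20,"hand":0},{"dp":[-3,-17.5,-15],"yaw":-25,"hand":0}]'

```text
t: 1.4
eef_pos: [0.3049, -0.4226, 0.2809]
ee_rot: [1.423, 1.569, -0.948]
contact_force: [1.6, -0.4, -0.4]
grip_width: 1.002
```

```bash
python3 -c "
from h import *
go(.449,-.065,.28,-8.5)"
```

```text
p [ 0.3049 -0.4226  0.2809] F [ 1.6 -0.4 -0.4] M [ 0.   -0.07  0.04] g 1.002 t 1.4
jaw yaw -45.85 toolx [ 9.0e-04 -1.2e-03 -1.0e+00]
dp [  0.06 -15.62 -35.25]
turn about tool x -37.35 (tool x down)
```

Call:
move_arm --targets '[{"dp":[0,-2,-4.5],"yaw":-5,"hand":0},{"dp":[0,-4,-9],"yaw":-10,"hand":0},{"dp":[0,-6,-13.5],"yaw":-15,"hand":0},{"dp":[0,-8,-18],"yaw":-20,"hand":0},{"dp":[0,-10,-22.5],"yaw":-25,"hand":0}]'

```text
t: 1.9
eef_pos: [0.3972, -0.1942, 0.2807]
ee_rot: [1.156, 1.57, -0.779]
contact_force: [1.3, 0.0, 1.6]
grip_width: 0.998
```

```bash
python3 -c "
from h import *
go(.449,-.065,.28,-8.5)"
```

```text
p [ 0.3972 -0.1942  0.2807] F [1.3 0.  1.6] M [ 0.01 -0.06  0.01] g 0.998 t 1.9
jaw yaw -20.86 toolx [ 8.e-04 -8.e-04 -1.e+00]
dp [  0.07   0.23 -13.92]
turn about tool x -12.36 (tool x down)
```

Call:
move_arm --targets '[{"dp":[0,0,-4.5],"yaw":-5,"hand":0},{"dp":[0,0.1,-9],"yaw":-10,"hand":0},{"dp":[0,0.2,-12],"yaw":-12.4,"hand":0},{"dp":[0,0.2,-13.9],"yaw":-12.4,"hand":0},{"dp":[0,0.2,-13.9],"yaw":-12.4,"hand":0}]'

```text
t: 2.4
eef_pos: [0.4496, -0.0641, 0.2807]
ee_rot: [2.316, 1.569, 0.599]
contact_force: [-1.2, 0.2, -0.2]
grip_width: 1.0
```

```bash
python3 -c "
from h import *
go(.449,-.065,.177,-8.5)
p,d=snapshot('side')
cv2.imwrite('pics/e.png',cv2.resize(p[120:290,210:400],(670,600),interpolation=2))"
```

```text
p [ 0.4496 -0.0641  0.2807] F [-1.2  0.2 -0.2] M [ 0.03 -0.05  0.02] g 1.0 t 2.4
jaw yaw -8.36 toolx [ 1.2e-03  8.0e-04 -1.0e+00]
dp [10.37 -0.05  0.11]
turn about tool x 0.14 (tool x down)
```

View pics/e.png

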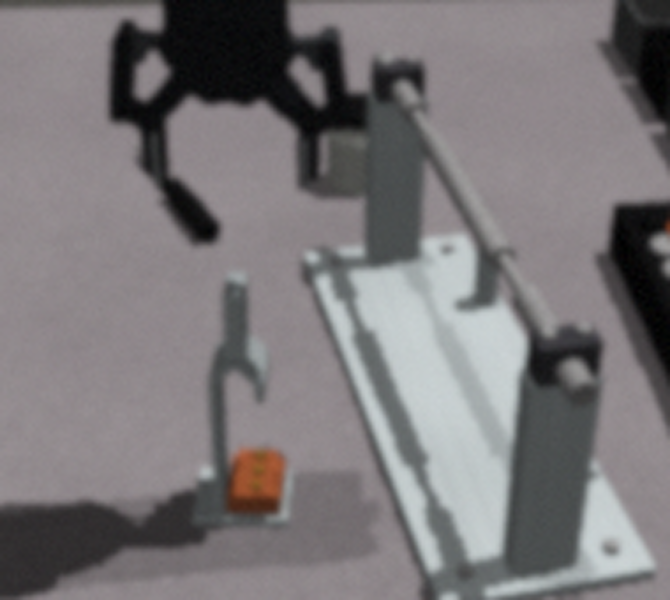

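The gripper is centred over the tab: the fingers are at columns 155 and 310 and the tab at 237. I'll go down and close.

Call:
move_arm --targets '[{"dp":[3,0,0],"yaw":0,"hand":0},{"dp":[6,0,0.1],"yaw":0,"hand":0},{"dp":[8.5,0,0.1],"yaw":0,"hand":0},{"dp":[10.2,0,0.1],"yaw":0,"hand":0},{"dp":[10.2,0,0.1],"yaw":0,"hand":0.5}]'

```text
t: 2.95
eef_pos: [0.4464, -0.0694, 0.1763]
ee_rot: [-1.455, 1.566, 3.104]
contact_force: [0.5, -0.9, 1.3]
grip_width: 0.854
```

Call:
move_arm --targets '[{"dp":[0,0,0],"yaw":0,"hand":0.7},{"dp":[0,0,0],"yaw":0,"hand":1},{"dp":[0,0,0],"yaw":0,"hand":1},{"dp":[0,0,0],"yaw":0,"hand":1},{"dp":[0,0,0],"yaw":0,"hand":1}]'

```text
t: 3.45
eef_pos: [0.4485, -0.0679, 0.1791]
ee_rot: [0.486, 1.57, -1.236]
contact_force: [-2.3, 0.5, 6.3]
grip_width: 0.155
```

Call:
move_arm --targets '[{"dp":[0,0,0],"yaw":0,"hand":1},{"dp":[-0.5,0,0],"yaw":0,"hand":1},{"dp":[-1.5,0,0],"yaw":0,"hand":1},{"dp":[-3,0,0],"yaw":0,"hand":1},{"dp":[-5,0,0],"yaw":0,"hand":1}]'

```text
t: 3.95
eef_pos: [0.4476, -0.068, 0.2286]
ee_rot: [-1.629, 1.569, 2.933]
contact_force: [0.9, 0.1, -5.3]
grip_width: 0.159
```

```bash
python3 -c "
from h import *
go(.54,-.0,.297,7.8)"
```

```text
p [ 0.4476 -0.068   0.2286] F [ 0.9  0.1 -5.3] M [ 0. -0.  0.] g 0.159 t 3.95
jaw yaw -8.63 toolx [-2.e-03  4.e-04 -1.e+00]
dp [-6.86  8.1  -8.11]
turn about tool x -16.43 (tool x down)
```

```bash
python3 -c "
from h import *
go(.547,.025,.299,7.8)"
```

```text
p [ 0.4476 -0.068   0.2286] F [ 0.9  0.1 -5.3] M [ 0. -0.  0.] g 0.159 t 3.95
jaw yaw -8.63 toolx [-2.e-03  4.e-04 -1.e+00]
dp [ -7.06   8.41 -10.69]
turn about tool x -16.43 (tool x down)
```

Call:
move_arm --targets '[{"dp":[-2.5,0.5,-0.5],"yaw":0,"hand":1},{"dp":[-4.5,1.5,-2],"yaw":-3,"hand":1},{"dp":[-6,3,-4],"yaw":-7,"hand":1},{"dp":[-7,5,-6.5],"yaw":-11,"hand":1},{"dp":[-7,7,-9],"yaw":-15,"hand":1}]'

```text
t: 4.45
eef_pos: [0.5325, 0.011, 0.3006]
ee_rot: [1.302, 1.568, -0.156]
contact_force: [1.3, -0.5, -5.3]
grip_width: 0.16
```

```bash
python3 -c "
from h import *
go(.547,.025,.299,7.8)"
```

```text
p [0.5325 0.011  0.3006] F [ 1.3 -0.5 -5.3] M [-0.04 -0.08  0.02] g 0.16 t 4.45
jaw yaw 6.46 toolx [ 3.2e-03 -5.0e-04 -1.0e+00]
dp [ 0.16  1.59 -1.23]
turn about tool x -1.34 (tool x down)
```

Call:
move_arm --targets '[{"dp":[0,0.8,-0.6],"yaw":-0.7,"hand":1},{"dp":[0.1,1.6,-1.2],"yaw":-1.3,"hand":1},{"dp":[0.1,1.6,-1.2],"yaw":-1.3,"hand":1},{"dp":[0.1,1.6,-1.2],"yaw":-1.3,"hand":1}]'

```text
t: 4.85
eef_pos: [0.545, 0.0232, 0.2969]
ee_rot: [-1.224, 1.569, -2.663]
contact_force: [-0.1, -0.2, -5.3]
grip_width: 0.157
```

Run:
```python
from h import *
np.set_printoptions(precision=4,suppress=True)
go(.626-.005,.036,.299,7.8)
p,d=snapshot('side');X=cloud('side',d).reshape(-1,3)
for n in["hook","lip","rod_mid","carrier","tab"]:
    for x in pinpoint("side",n)[:2]:print(n,np.round(x["pixel"],1),round(x["confidence"],2))
# carrier pts in tcp/stand frame
s=state();c=np.array(s["eef_pos"]);a=np.radians(7.8)
u=np.array([np.cos(a),np.sin(a)]);v=np.array([-u[1],u[0]])
L=np.c_[(X[:,:2]-c[:2])@u,(X[:,:2]-c[:2])@v,X[:,2]]
for z in np.arange(.11,.32,.01):
    k=(abs(L[:,0])<.045)&(abs(L[:,1])<.035)&(abs(L[:,2]-z)<.005)
    if k.sum():print("%.2f"%z,k.sum(),"x",L[k,0].min().round(4),L[k,0].max().round(4),"y",L[k,1].min().round(4),L[k,1].max().round(4))
cv2.imwrite('pics/f.png',cv2.resize(p[100:270,220:410],(670,600),interpolation=2))
```

```text
p [0.545  0.0232 0.2969] F [-0.1 -0.2 -5.3] M [-0.09 -0.07 -0.02] g 0.157 t 4.85
jaw yaw 7.58 toolx [-0.0016 -0.0008 -1.    ]
dp [-0.23  7.7  -0.27]
turn about tool x -0.22 (tool x down)
hook [165.6 311.6] 0.6
lip [169.3 320.9] 0.93
lip [206.9 311.5] 0.18
rod_mid [175.8 341.7] 0.84
carrier [205.5 310.3] 0.58
tab [147.6 314.8] 0.63
0.12 51 x -0.0346 0.0345 y -0.0281 0.0233
0.13 172 x -0.0348 0.035 y -0.028 0.0306
0.14 72 x -0.0186 0.0299 y -0.0238 0.0216
0.15 154 x -0.0189 0.0292 y -0.0235 0.0308
0.16 20 x -0.0193 -0.013 y -0.0195 0.0208
0.17 18 x -0.0188 -0.0128 y -0.0175 0.0216
0.18 19 x -0.0187 -0.0126 y -0.016 0.022
0.19 22 x -0.0187 -0.0135 y -0.0196 0.0237
0.20 20 x -0.0191 -0.0137 y -0.0192 0.0199
0.21 21 x -0.0187 -0.0135 y -0.0203 0.0246
0.22 18 x -0.0185 -0.0134 y -0.0187 0.0237
0.23 38 x -0.0187 0.0207 y -0.0188 0.0243
0.24 35 x -0.0182 0.0201 y -0.0215 0.0241
0.25 67 x -0.0183 0.0208 y -0.0193 0.0258
0.26 53 x -0.0118 0.0105 y -0.02 0.0227
0.27 30 x -0.0067 0.0074 y -0.0133 0.0102
0.28 28 x -0.0121 0.0118 y -0.0134 -0.006
0.29 61 x -0.0193 0.021 y -0.0144 0.0012
0.30 61 x -0.0194 0.0205 y -0.0137 -0.0012
0.31 72 x -0.0187 0.0206 y -0.0136 0.0047
```

View pics/f.png

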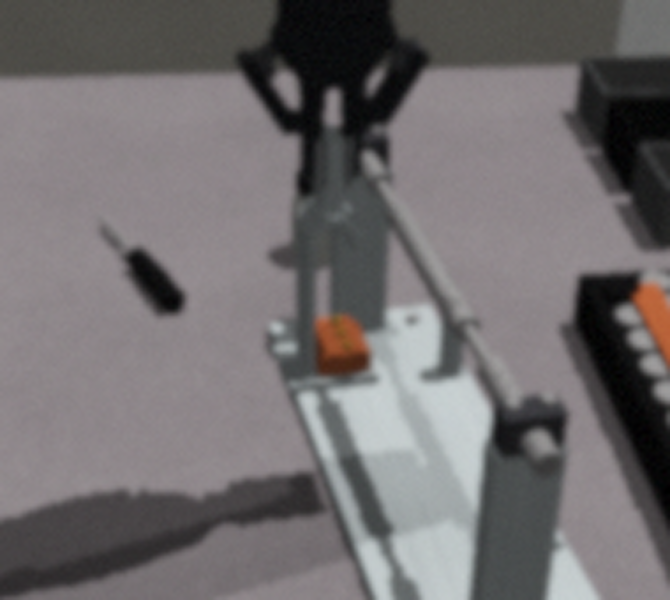

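The carrier hangs straight in the grip. The leg, foot and lip are symmetric about the TCP to within 1 mm, and the hook is about 2 mm to +y of it. The side view shows it short of the rod at the right height, so I'll bring the rod into the C.

Call:
move_arm --targets '[{"dp":[-0.2,2,-0.1],"yaw":0,"hand":1},{"dp":[-0.2,4,-0.2],"yaw":-0.2,"hand":1},{"dp":[-0.2,6,-0.2],"yaw":-0.2,"hand":1},{"dp":[-0.2,7.5,-0.2],"yaw":-0.2,"hand":1},{"dp":[-0.2,8.2,-0.2],"yaw":-0.2,"hand":1}]'

```text
t: 5.65
eef_pos: [0.6278, 0.0369, 0.2991]
ee_rot: [2.513, 1.57, 1.079]
contact_force: [-0.6, 0.5, -4.4]
grip_width: 0.157
```

Call:
move_arm --targets '[{"dp":[0,0,0],"yaw":0,"hand":1},{"dp":[0,0,0],"yaw":0,"hand":1}]'

```text
t: 5.85
eef_pos: [0.6261, 0.0369, 0.2991]
ee_rot: [-1.517, 1.57, -2.951]
contact_force: [-0.8, -0.1, -4.8]
grip_width: 0.157
```

Run:
```python
from h import *
np.set_printoptions(precision=4,suppress=True)
go(.6275,.037,.256,7.8)
a=np.radians(7.75)
u=np.array([np.cos(a),np.sin(a)]);v=np.array([-u[1],u[0]])
for cam in("side","top"):
    p,d=snapshot(cam);X=cloud(cam,d).reshape(-1,3)
    c=np.array(state()["eef_pos"])
    L=np.c_[(X[:,:2]-c[:2])@u,(X[:,:2]-c[:2])@v,X[:,2]]
    for lo,hi,nm in((-.08,-.03,"rod-"),(.045,.09,"rod+")):
        k=(abs(L[:,0])<.03)&(L[:,1]>lo)&(L[:,1]<hi)&(abs(L[:,2]-.19)<.02);print(cam,nm,k.sum(),"x",np.percentile(L[k,0],[1,99]))
    for z in (.18,.2,.22,.23,.24,.25):
        k=(abs(L[:,0])<.045)&(abs(L[:,1])<.025)&(abs(L[:,2]-z)<.005)
        if k.sum():print("%.2f"%z,k.sum(),"x",L[k,0].min().round(4),L[k,0].max().round(4))
    if cam=="side":cv2.imwrite('pics/g.png',cv2.resize(p[100:270,220:410],(670,600),interpolation=2))
```

```text
p [0.6261 0.0369 0.2991] F [-0.8 -0.1 -4.8] M [0.02 0.04 0.08] g 0.157 t 5.85
jaw yaw 7.85 toolx [-0.001  -0.0002 -1.    ]
dp [4.31 0.15 0.01]
turn about tool x 0.05 (tool x down)
side rod- 107 x [-0.0071  0.011 ]
side rod+ 23 x [-0.0072  0.0089]
0.18 21 x -0.0179 -0.013
0.20 80 x -0.0184 0.0121
0.22 22 x -0.0181 -0.0125
0.23 32 x -0.018 0.0214
0.24 45 x -0.0183 0.0208
0.25 58 x -0.0179 0.0208Traceback (most recent call last):
  File "<stdin>", line 11, in <module>
    return _quantile_unchecked(
        a, q, axis, out, overwrite_input, method, keepdims, weights)
    return _ureduce(a,
                    func=_quantile_ureduce_func,
    ...<5 lines>...
                    overwrite_input=overwrite_input,
                    method=method)
    r = func(a, **kwargs)
    result = _quantile(arr,
                       quantiles=q,
    ...<2 lines>...
                       out=out,
                       weights=wgt)
    slices_having_nans = np.isnan(arr[-1, ...])
                                  ~~~^^^^^^^^^
IndexError: index -1 is out of bounds for axis 0 with size 0
```

View pics/g.png

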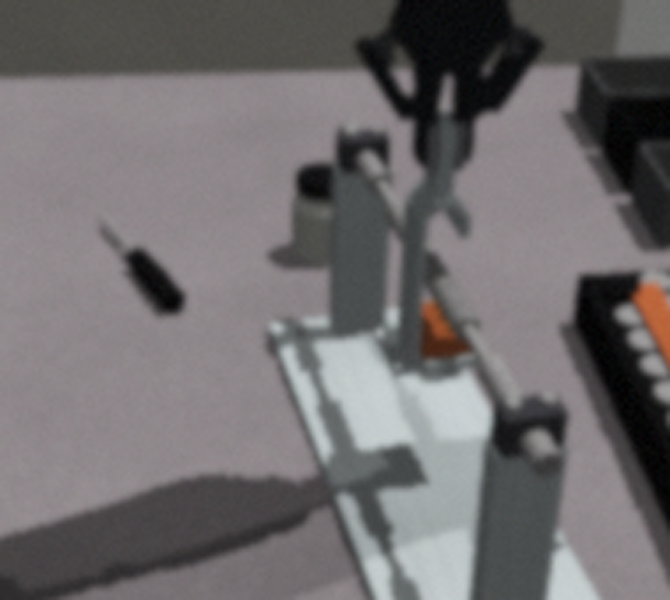

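The rod is inside the C, between the lip at (455,215) and the copper block at (440,330). I'll move 1 mm along x and lower the hook.

Call:
move_arm --targets '[{"dp":[1.5,0.1,0],"yaw":0,"hand":1},{"dp":[3,0.1,0],"yaw":0,"hand":1},{"dp":[4.2,0.1,0],"yaw":0,"hand":1},{"dp":[5,0.1,0],"yaw":0,"hand":1},{"dp":[5,0.1,0],"yaw":0,"hand":1}]'

```text
t: 6.45
eef_pos: [0.6268, 0.0369, 0.2472]
ee_rot: [-1.619, 1.567, -3.053]
contact_force: [-0.4, -0.7, -5.2]
grip_width: 0.155
```

Call:
move_arm --targets '[{"dp":[0.2,0,0],"yaw":0,"hand":1},{"dp":[0.4,0,0],"yaw":0,"hand":1},{"dp":[0.4,0,0],"yaw":0,"hand":1}]'

```text
t: 6.75
eef_pos: [0.6279, 0.0372, 0.2455]
ee_rot: [1.464, 1.57, 0.03]
contact_force: [-0.2, -0.1, -4.7]
grip_width: 0.156
```

Call:
move_arm --targets '[{"dp":[0.1,0,0],"yaw":0,"hand":1},{"dp":[0.2,0,0],"yaw":0,"hand":1},{"dp":[0.2,0,0],"yaw":0,"hand":1}]'

```text
t: 7.05
eef_pos: [0.6279, 0.0372, 0.2445]
ee_rot: [1.083, 1.57, -0.351]
contact_force: [-3.8, -0.2, 4.5]
grip_width: 0.157
```

```bash
python3 -c "
from h import *
go(.6275,.037,.244,7.8)"
```

```text
p [0.6279 0.0372 0.2445] F [-3.8 -0.2  4.5] M [-0.25  0.94 -0.02] g 0.157 t 7.05
jaw yaw 7.84 toolx [ 8.e-04 -3.e-04 -1.e+00]
dp [ 0.05 -0.05  0.02]
turn about tool x 0.04 (tool x down)
```

The hook bears on the rod: Fz went from -5 to +4.5 N, so the weight is carried. The -x force means I'm about 0.5 mm too far in. I'll ease that off and slide along the rod, which is tool +z.

Call:
move_arm --targets '[{"dp":[0,-0.05,0],"yaw":0,"hand":1},{"dp":[0,-0.05,0.5],"yaw":0,"hand":1},{"dp":[0,-0.05,1],"yaw":0,"hand":1},{"dp":[0,-0.05,1.5],"yaw":0,"hand":1},{"dp":[0,-0.05,2],"yaw":0,"hand":1}]'

```text
t: 7.55
eef_pos: [0.6296, 0.0208, 0.244]
ee_rot: [3.012, 1.566, 1.581]
contact_force: [-4.6, 6.9, 4.2]
grip_width: 0.157
```

```bash
python3 -c "
from h import *
go(.6412,-.062,.244,7.8)"
```

```text
p [0.6296 0.0208 0.244 ] F [-4.6  6.9  4.2] M [ 1.63  1.18 -0.06] g 0.157 t 7.55
jaw yaw 8.01 toolx [-0.      0.0046 -1.    ]
dp [-0.04 -0.01  8.36]
turn about tool x 0.21 (tool x down)
```

Call:
move_arm --targets '[{"dp":[-0.06,-0.07,0.5],"yaw":0,"hand":1},{"dp":[-0.06,-0.07,1],"yaw":0,"hand":1},{"dp":[-0.06,-0.07,1.5],"yaw":0,"hand":1},{"dp":[-0.06,-0.07,2],"yaw":0,"hand":1},{"dp":[-0.06,-0.07,2.5],"yaw":0,"hand":1}]'

```text
t: 8.05
eef_pos: [0.6333, -0.0078, 0.2441]
ee_rot: [1.84, 1.569, 0.406]
contact_force: [1.3, 3.7, -0.6]
grip_width: 0.155
```

```bash
python3 -c "
from h import *
go(.6412,-.062,.244,7.8)"
```

```text
p [ 0.6333 -0.0078  0.2441] F [ 1.3  3.7 -0.6] M [ 0.92 -0.37 -0.01] g 0.155 t 8.05
jaw yaw 7.85 toolx [ 1.2e-03  5.0e-04 -1.0e+00]
dp [0.01 0.04 5.48]
turn about tool x 0.05 (tool x down)
```

Call:
move_arm --targets '[{"dp":[0,0,0.6],"yaw":0,"hand":1},{"dp":[0,0,1.2],"yaw":0,"hand":1},{"dp":[0,0,1.8],"yaw":0,"hand":1},{"dp":[0,0,2.4],"yaw":0,"hand":1},{"dp":[0,0,3],"yaw":0,"hand":1}]'

```text
t: 8.55
eef_pos: [0.6373, -0.0378, 0.2441]
ee_rot: [1.581, 1.57, 0.147]
contact_force: [4.2, 4.1, -1.7]
grip_width: 0.156
```

```bash
python3 -c "
from h import *
go(.6412,-.062,.244,7.8)"
```

```text
p [ 0.6373 -0.0378  0.2441] F [ 4.2  4.1 -1.7] M [ 1.   -0.93 -0.  ] g 0.156 t 8.55
jaw yaw 7.84 toolx [ 1.e-03  2.e-04 -1.e+00]
dp [0.01 0.05 2.45]
turn about tool x 0.04 (tool x down)
```

Call:
move_arm --targets '[{"dp":[0.03,0.06,0.5],"yaw":0,"hand":1},{"dp":[0.03,0.06,1],"yaw":0,"hand":1},{"dp":[0.03,0.06,1.5],"yaw":0,"hand":1},{"dp":[0.03,0.06,1.8],"yaw":0,"hand":1},{"dp":[0.03,0.06,2.0],"yaw":0,"hand":1}]'

```text
t: 9.05
eef_pos: [0.6402, -0.057, 0.2437]
ee_rot: [-2.882, 1.57, 1.967]
contact_force: [1.5, 3.4, 1.1]
grip_width: 0.158
```

Run:
```python
from h import *
np.set_printoptions(precision=4,suppress=True)
go(.6412,-.062,.237,7.8)
a=np.radians(7.75)
u=np.array([np.cos(a),np.sin(a)]);v=np.array([-u[1],u[0]])
p,d=snapshot('side');X=cloud('side',d).reshape(-1,3);c=np.array(state()["eef_pos"])
L=np.c_[(X[:,:2]-c[:2])@u,(X[:,:2]-c[:2])@v,X[:,2]]
for z in np.arange(.07,.24,.01):
    k=(abs(L[:,0])<.025)&(abs(L[:,1])<.035)&(abs(L[:,2]-z)<.005)
    if k.sum():print("%.2f"%z,k.sum(),"x",L[k,0].min().round(4),L[k,0].max().round(4),"y",L[k,1].min().round(4),L[k,1].max().round(4))
for s in np.arange(-.09,.09,.005):
    k=(abs(L[:,0]-.002)<.013)&(abs(L[:,1]-s-.0025)<.0025)&(abs(L[:,2]-.19)<.013)
    if k.sum():print("s %.3f"%s,k.sum(),L[k,0].min().round(4),L[k,0].max().round(4),L[k,2].max().round(4))
```

```text
p [ 0.6402 -0.057   0.2437] F [1.5 3.4 1.1] M [ 1.2  -0.46 -0.06] g 0.158 t 9.05
jaw yaw 7.85 toolx [-0.0001  0.0004 -1.    ]
dp [0.67 0.04 0.51]
turn about tool x 0.05 (tool x down)
0.07 74 x -0.0248 0.0062 y -0.0245 0.0335
0.08 54 x -0.0247 0.0072 y -0.0233 0.0296
0.09 70 x -0.018 0.0239 y -0.0224 0.0328
0.10 86 x -0.018 0.0242 y -0.0207 0.0288
0.11 23 x -0.019 -0.0127 y -0.0159 0.0224
0.12 23 x -0.018 -0.0128 y -0.0165 0.0261
0.13 25 x -0.0192 -0.0113 y -0.0166 0.0181
0.14 25 x -0.0187 -0.0113 y -0.016 0.0204
0.15 26 x -0.0183 -0.0129 y -0.0164 0.0219
0.16 25 x -0.0183 -0.0113 y -0.0162 0.0249
0.17 28 x -0.0182 -0.0112 y -0.0173 0.0258
0.18 33 x -0.0185 0.0205 y -0.0158 0.0198
0.19 60 x -0.0179 0.0201 y -0.0331 0.0223
0.20 102 x -0.016 0.0194 y -0.0337 0.0346
0.21 38 x -0.0062 0.0078 y -0.0181 0.0228
0.22 29 x -0.007 0.0065 y -0.0142 0.0079
0.23 40 x -0.0178 0.0195 y -0.0136 -0.0011
s -0.080 4 -0.004 0.0039 0.2011
s -0.075 7 -0.0058 0.0079 0.2013
s -0.070 13 -0.0083 0.008 0.2013
s -0.065 10 -0.0075 0.0069 0.2016
s -0.060 13 -0.0085 0.0062 0.2016
s -0.055 13 -0.0096 0.011 0.2018
s 
[... 179 characters left out ...]
0.0038 0.0015 0.1978
s -0.020 14 -0.0098 0.0141 0.2022
s -0.015 11 -0.0109 0.0142 0.2024
s -0.010 6 -0.0097 0.0033 0.2024
s -0.005 3 -0.0108 0.0125 0.2027
s 0.000 3 -0.0106 -0.0087 0.2021
s 0.005 3 -0.0093 0.0147 0.2028
s 0.010 2 -0.0108 -0.0106 0.202
s 0.015 1 -0.0094 -0.0094 0.2023
s 0.020 3 -0.0104 -0.008 0.2025
s 0.030 2 -0.0065 -0.0031 0.1989
s 0.035 7 -0.0075 0.001 0.2013
s 0.040 8 -0.0082 -0.0002 0.2005
s 0.045 6 -0.0093 0.0008 0.2009
s 0.050 7 -0.0097 0.0004 0.199
s 0.055 6 -0.0079 0.0012 0.2003
s 0.060 7 -0.0071 0.0008 0.1997
s 0.065 7 -0.0077 0.0018 0.2002
s 0.070 7 -0.0092 0.0034 0.2007
s 0.075 10 -0.008 0.0051 0.2015
s 0.080 5 -0.0041 0.0073 0.2009
s 0.085 9 -0.0077 0.0059 0.2011
```

The neck's near edge shows at s≈-0.030 from the TCP, so its centre is 6–8 mm ahead. I'll slide on in small steps under light preload and feel for the drop.

Call:
move_arm --targets '[{"dp":[0.05,0,0.2],"yaw":0,"hand":1},{"dp":[0.1,0,0.4],"yaw":0,"hand":1},{"dp":[0.1,0,0.5],"yaw":0,"hand":1},{"dp":[0.1,0,0.5],"yaw":0,"hand":1}]'

```text
t: 9.5
eef_pos: [0.6395, -0.0637, 0.2414]
ee_rot: [-1.082, 1.566, -2.516]
contact_force: [-0.2, -0.2, -5.9]
grip_width: 0.156
```

Call:
move_arm --targets '[{"dp":[0,0,0.1],"yaw":0,"hand":1},{"dp":[0,0,0.2],"yaw":0,"hand":1},{"dp":[0,0,0.2],"yaw":0,"hand":1}]'

```text
t: 9.8
eef_pos: [0.6406, -0.065, 0.2419]
ee_rot: [-1.161, 1.569, -2.596]
contact_force: [-0.4, 0.8, -6.0]
grip_width: 0.157
```

The contact force has vanished (Fz is about the bare weight), so the hook is over the neck. I'll lower it in.

Call:
move_arm --targets '[{"dp":[0.15,0,0],"yaw":0,"hand":1},{"dp":[0.3,0,0],"yaw":0,"hand":1},{"dp":[0.4,0,0],"yaw":0,"hand":1},{"dp":[0.4,0,0],"yaw":0,"hand":1}]'

```text
t: 10.2
eef_pos: [0.641, -0.0639, 0.2384]
ee_rot: [-1.585, 1.57, -3.018]
contact_force: [-0.4, 0.1, -5.0]
grip_width: 0.158
```

```bash
python3 -c "
from h import *
go(.6412,-.062,.237,7.8)"
```

```text
p [ 0.641  -0.0639  0.2384] F [-0.4  0.1 -5. ] M [ 0.    0.02 -0.01] g 0.158 t 10.2
jaw yaw 7.86 toolx [-4.e-04 -1.e-04 -1.e+00]
dp [ 0.14  0.05 -0.19]
turn about tool x 0.06 (tool x down)
```

Call:
move_arm --targets '[{"dp":[0.1,0,0],"yaw":0,"hand":1},{"dp":[0.2,0,0],"yaw":0,"hand":1},{"dp":[0.2,0,0],"yaw":0,"hand":1}]'

```text
t: 10.5
eef_pos: [0.6412, -0.0639, 0.237]
ee_rot: [0.983, 1.57, -0.45]
contact_force: [-2.0, 0.7, -2.7]
grip_width: 0.156
```

```bash
python3 -c "
from h import *
go(.6412,-.062,.237,7.8)"
```

```text
p [ 0.6412 -0.0639  0.237 ] F [-2.   0.7 -2.7] M [-0.03  0.26 -0.  ] g 0.156 t 10.5
jaw yaw 7.85 toolx [ 3.e-04 -1.e-04 -1.e+00]
dp [-0.    0.02 -0.19]
turn about tool x 0.05 (tool x down)
```

Call:
move_arm --targets '[{"dp":[0.03,-0.04,0],"yaw":0,"hand":1},{"dp":[0.03,-0.04,0],"yaw":0,"hand":1},{"dp":[0.03,-0.04,0],"yaw":0,"hand":1}]'

```text
t: 10.8
eef_pos: [0.6412, -0.0639, 0.2369]
ee_rot: [1.442, 1.57, 0.008]
contact_force: [-0.6, 0.8, 1.7]
grip_width: 0.156
```

Run:
```python
from h import *
go(.6412,-.062,.237,7.8)
p,_=snapshot('side');q,_=snapshot('top')
cv2.imwrite('pics/i.png',np.hstack([cv2.resize(p[110:280,270:400],(400,523),interpolation=2),cv2.resize(q[110:240,280:379],(398,523),interpolation=2)]))
```

```text
p [ 0.6412 -0.0639  0.2369] F [-0.6  0.8  1.7] M [-0.04  0.15  0.03] g 0.156 t 10.8
jaw yaw 7.85 toolx [ 0.0012  0.     -1.    ]
dp [-0.01  0.03 -0.19]
turn about tool x 0.05 (tool x down)
```

View pics/i.png

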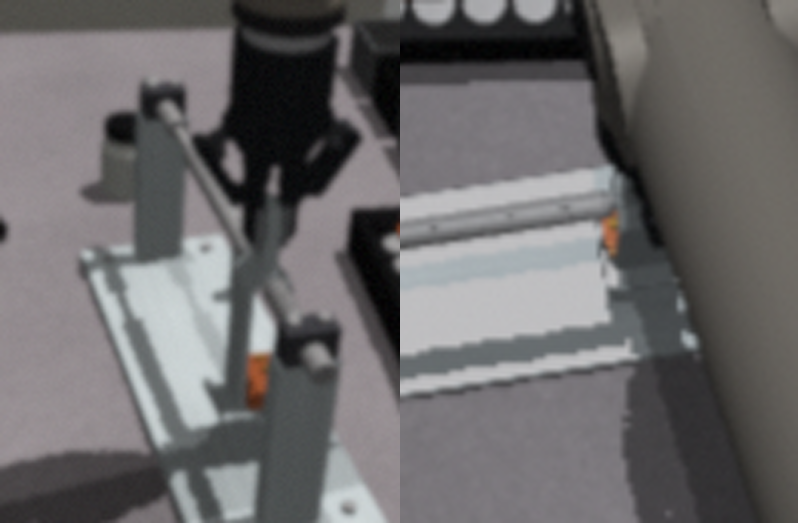

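The side view shows the carrier in the neck by the pointer, upright at (265,250), and the rod carries it 7 mm lower than before. I'll open the jaws gently and back off upward.

Call:
move_arm --targets '[{"dp":[0,0,0],"yaw":0,"hand":0.8},{"dp":[0,0,0],"yaw":0,"hand":0.7},{"dp":[0,0,0],"yaw":0,"hand":0.6},{"dp":[0,0,0],"yaw":0,"hand":0.5},{"dp":[0,0,0],"yaw":0,"hand":0.4}]'

```text
t: 11.4
eef_pos: [0.6407, -0.064, 0.2362]
ee_rot: [-0.548, 1.571, -1.982]
contact_force: [-0.7, -0.3, -0.9]
grip_width: 0.601
```

Run:
```python
from h import *
np.set_printoptions(precision=4,suppress=True)
go(.6412,-.062,.237,7.8)
p,d=snapshot('side');X=cloud('side',d).reshape(-1,3);c=np.array(state()["eef_pos"])
a=np.radians(7.75);u=np.array([np.cos(a),np.sin(a)]);v=np.array([-u[1],u[0]])
L=np.c_[(X[:,:2]-c[:2])@u,(X[:,:2]-c[:2])@v,X[:,2]]
for z in np.arange(.06,.26,.02):
    k=(abs(L[:,0])<.025)&(abs(L[:,1])<.03)&(abs(L[:,2]-z)<.005)
    if k.sum():print("%.2f"%z,k.sum(),"x",L[k,0].min().round(4),L[k,0].max().round(4),"y",L[k,1].min().round(4),L[k,1].max().round(4))
```

```text
p [ 0.6407 -0.064   0.2362] F [-0.7 -0.3 -0.9] M [ 0.04 -0.    0.  ] g 0.601 t 11.4
jaw yaw 7.85 toolx [-0. -0. -1.]
dp [-0.08  0.07 -0.2 ]
turn about tool x 0.05 (tool x down)
0.06 17 x -0.0247 0.0017 y -0.026 0.0284
0.08 48 x -0.0186 0.0031 y -0.022 0.0198
0.10 23 x -0.0184 -0.0117 y -0.0172 0.0227
0.12 26 x -0.0185 -0.0133 y -0.0181 0.022
0.14 27 x -0.0183 -0.0115 y -0.0191 0.0237
0.16 24 x -0.0179 -0.0128 y -0.0176 0.0236
0.18 30 x -0.0175 0.0212 y -0.0171 0.0178
0.20 83 x -0.011 0.0117 y -0.03 0.0284
0.22 36 x -0.0056 0.0091 y -0.0137 0.0184
0.24 35 x -0.025 0.0079 y -0.0124 0.0146
```

Released and upright. Now retract straight up.

Call:
move_arm --targets '[{"dp":[-1,0.05,0],"yaw":0,"hand":0.3},{"dp":[-3,0.05,0],"yaw":0,"hand":0.3},{"dp":[-6,0.05,0],"yaw":0,"hand":0.3},{"dp":[-9,0.05,0],"yaw":0,"hand":0.3},{"dp":[-12,0.05,0],"yaw":0,"hand":0.3}]'

```text
t: 11.95
eef_pos: [0.6412, -0.0638, 0.3584]
ee_rot: [1.54, 1.57, 0.106]
contact_force: [0.3, 0.1, 0.1]
grip_width: 0.701
```

Call:
move_arm --targets '[{"dp":[-2,-3,0],"yaw":0,"hand":0.3},{"dp":[-2,-7,0],"yaw":0,"hand":0.3},{"dp":[-2,-11,0],"yaw":0,"hand":0.3},{"dp":[-2,-11,0],"yaw":0,"hand":0.3},{"dp":[-2,-11,0],"yaw":0,"hand":0.3}]'

```text
t: 12.45
eef_pos: [0.5321, -0.0792, 0.3775]
ee_rot: [0.875, 1.569, -0.559]
contact_force: [0.7, -0.8, -0.5]
grip_width: 0.701
```

Run:
```python
from h import *
np.set_printoptions(precision=4,suppress=True)
ps=[]
for i in range(2):
    p,d=snapshot('side');X=cloud('side',d).reshape(-1,3)
    c=np.array([.641,-.064]);a=np.radians(7.75);u=np.array([np.cos(a),np.sin(a)]);v=np.array([-u[1],u[0]])
    L=np.c_[(X[:,:2]-c)@u,(X[:,:2]-c)@v,X[:,2]]
    for z in (.1,.14,.18,.22):
        k=(abs(L[:,0])<.025)&(abs(L[:,1])<.03)&(abs(L[:,2]-z)<.005);print(z,L[k,0].min(),L[k,0].max(),L[k,1].min(),L[k,1].max())
    k=(abs(L[:,0])<.012)&(abs(L[:,1])<.02);print("top z",np.percentile(L[k,2],99.5) if k.any() else 0)
    ps.append(p.astype(int))
    if i==0: [snapshot('side') for _ in range(8)]
print("diff",abs(ps[0]-ps[1])[110:290,270:400].max())
q,_=snapshot('top')
cv2.imwrite('pics/j.png',np.hstack([cv2.resize(p[110:280,270:400],(400,523),interpolation=2),cv2.resize(q[110:240,280:379],(398,523),interpolation=2)]))
```

```text
0.1 -0.018777088931695666 -0.012397416852367006 -0.018843247655967253 0.02426791114701036
0.14 -0.01887961143000935 -0.011597068333561927 -0.01870187858885112 0.023523796684302604
0.18 -0.017904649304988356 0.020725662641642037 -0.01798190868513328 0.018693608860953222
0.22 -0.0056859563544586055 0.006304236447357801 -0.012845733934127265 0.017748138614938003
top z 0.2569922962139128
0.1 -0.018684822416182793 -0.01422177412746506 -0.01632473926580066 0.022989202090709773
0.14 -0.018865715977942996 -0.011518141437591842 -0.018535094409983334 0.02490398874079665
0.18 -0.01812410557463198 0.020422527755792372 -0.017013307420817123 0.02092409614215309
0.22 -0.005642380256396334 0.008474777346574322 -0.012388723929321988 0.018517325036168146
top z 0.2566471690119395
diff 28
```

View pics/j.png

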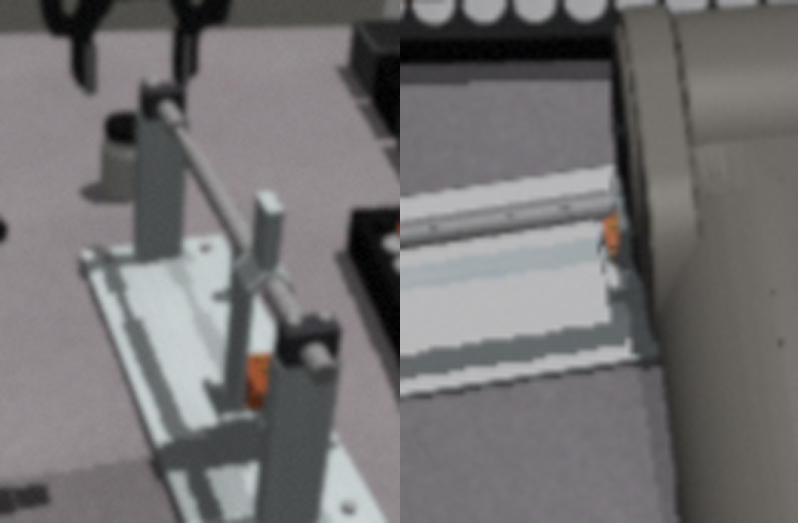

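The carrier hangs upright, free and unchanged over 0.5 s, with its top at 0.257 m (0.255 expected in the neck, 0.262 on the full rod).

```bash
python3 -c "
from cell import *
print(state()['t']);print(close_job())"
```

```text
13.0
the job is handed in; nothing more can be done
None
```

The carrier hangs upright in the neck by the pointer. I let go of it, backed the arm away and handed the job in at 13 s. The hand-in gives no verdict.

I gripped the carrier by its tab and brought the rod in through the mouth of the C. I lowered the hook onto the plain middle of the rod until its weight rested there. Then I slid it about 100 mm along the rod until the contact force vanished, lowered it 7 mm into the neck, opened the jaws and withdrew.

- **Seating:** before release, Fz turned positive about 7 mm lower than on the plain rod, so the rod was carrying the weight. After release the carrier's top measured about 0.257 m, against 0.255 m expected in the neck and 0.262 m on the full rod.
- **Upright and still:** the back leg lay at the same x at every height to within 1 mm. Two depth readings about 0.5 s apart agreed to within noise.
- **During the slide:** in the last part the downward preload was light, but rubbing forces of 3–4 N showed the hook stayed on the rod until it dropped. The largest single reading was about 7 N, in the slide.
- **Not fully checked:** the arm hid much of the final top view, so I judged the seating from the side camera and forces. I did not measure the tray, screwdriver or jar again; the arm stayed well clear of them.

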